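# Fit the backup battery and stamp the inspection label

## Task

Rock the new blue battery pack into the black holder on the tilted circuit board, red-banded end uphill, until it lies flat and home, and let go of it. Then press the red self-inking stamp fully down inside the blue box on the board's inspection label, square to the label and lengthways along the box, lift it straight off without sliding, and stand it back upright in its black tray. Do not lean hard on the board, let nothing drop, and leave the old grey pack and everything else where it is.

Things in the scene. Friction and masses are not known exactly. Their poses are not given: they have to be found in the camera images.
- pack_center (a point): centre of the new battery pack: a blue block 56 x 36 x 24 mm (long x wide x high), 0.11 kg, lying on its large face in the grey kit tray. x axis: along its 56 mm length, towards the end with the red band and two brass contacts; y across its 36 mm width; z up. Grasp it across its width.
- pack_red_end (a point): middle of the red-banded end face of the new pack, 28 mm from the pack's centre; same axes
- pocket (a point): centre of the floor (2 mm over the board) of the black battery holder; axes as board's. Pocket 58 (x) x 38 (y) mm, 1 mm play round the pack; walls 10 mm above this floor, 2.5 mm thick; each long side (along x) has a 38 mm gap in its middle, open to the floor, for the fingers. Home: pack centre 12 mm above this point along z, pack x uphill (brass contacts). Board clear over 3 mm for 20 mm beside the pack
- label_box (a point): centre of the blue box printed on the white inspection label, on the flat top of a steel can 60 (x) x 84 (y) x 8 mm on the board; axes as board's (z square out of the label). The box is 26 mm along x and 50 mm along y
- board: green circuit board, 150 (x) x 230 (y) mm, in a fixed tilting holder; origin: middle of its upper face, 115 mm up. z: square out of it, tilted 25 degrees from vertical towards the robot; x: uphill, away from the robot; y: level, to the left. Pocket 57 mm left, label 50 mm right of the middle. Low edge 83, high edge 147 mm up; uprights beside it reach 131 mm. No part on it is over 14 mm high
- stamp_foot (a point): centre of the underside (the printing face) of the self-inking stamp, which stands upright in its tray. Foot: black, 50 (x) x 30 (y) mm; the print is 38 x 14 mm; whole stamp 85 mm high, 0.10 kg. x axis along the long side of the foot, z up the stamp. Either way round is right on the label
- stamp_grip (a point): centre of the stamp's red sleeve, 58.5 mm above the underside when released (sleeve 32 to 85 mm), 50 (x) x 28 (y) mm; grasp it across the 28 mm. Pressing the sleeve down over the foot, which stands still, makes the print
- stamp_sleeve (a joint): how far the stamp's sleeve is pressed down over its foot, m: 0 released by its spring, 0.014 fully down at a hard stop; spring: 2.5 N to start, rising evenly to 14 N at the stop; it prints from 0.011 (11 N)
- stamp_tray: black shallow tray of the stamp, outside 120 (x) x 110 (y) x 12 mm, wall and floor 3 mm thick; origin under its centre on the table. It may stand on either side of the board
- kit_tray: grey shallow tray with the two battery packs, outside 190 (x) x 110 (y) x 14 mm, wall and floor 3 mm thick; origin under its centre on the table. On the side opposite to the stamp's tray
- old_pack: the old battery pack, grey, same shape as the new one, to be left in the kit tray; origin at the centre of its underside
- pliers: yellow-handled pliers, 135 mm long, on the table
- screwdriver: red screwdriver, 160 mm, lying on the table between robot and board
- spool: spool of solder wire, 58 mm across, 46 mm high, behind the board
- relay_module: small green module with a red relay, 70 x 52 x 23 mm, behind the board
- brush: brush, 150 mm, on the table
- flux: white bottle, 38 mm across, 75 mm high, behind the board

How it is judged:
By the outcome, as a careful person would: the job done as asked, in the order asked, and still so for the second after the job is handed in, with the robot touching nothing.
It also fails if it takes over 67 s, if anything falls off the work surface, if the arm or the gripper's body presses on something with over 40 N, if the wrist force passes 120 N, or if a joint passes its speed limit or range.

## Robot

A 6-joint arm with a two-finger parallel gripper is mounted at the origin on the work surface. World frame = base frame: x ahead of the robot, y to its left, z up, the work surface at z = 0. Lengths are in mm, angles in rad, forces in N, time in s.
With the tool pointing down it reaches from about 325 to 875 mm from the base axis. Payload 4.4 kg.
Tool frame: the origin (TCP) lies on the centre line of the jaws, within the pads' length; the fingertips stand ahead of it and the grasp point (between the pads) lies 6 mm ahead of it (ctrl.tcp_to_tips is the z of the fingertips in the tool frame, in mm); z points along the fingers, y is the line along which they close (so a half turn about z gives the same grasp; the last joint's range is limited). The gripper opens to 85 mm and grips with 20 to 120 N. Pads are 22 mm wide; open, the fingers measure 114 mm over their backs; the gripper's body (76 mm by 85 mm) begins 54 mm behind the grasp point. The pads swing forward as they close: fully open they stand 13 mm farther back than shut.
Start: joints at [-1.252, 0.207, 1.542, -0, 1.393, -0.15], TCP at [260.296, -512.712, 256.282] pointing down, gripper open.
Joint ranges: [-2.73, 2.73], [-0.86, 2.22], [0.23, 2.46], [-1.11, 4.25], [0.08, 2.63], [-2.82, 2.82]. Speed limits (rad/s): [2.79, 2.79, 3.14, 3.14, 3.14, 3.14].

## Interface

Orientations are given as a 3x3 rotation matrix whose columns are the frame's x, y, z axes.
In Python, from plant import ctrl, sensors, optics gives the robot as it stands. Calls block until the motion is done:
- ctrl.move_ptp(position, orientation): joint-space move of the TCP to a pose.
- ctrl.move_l(position, rot=None, vel=150, threshold=None): straight line of the TCP; rot=None keeps the orientation; vel is the mean speed in mm/s. With threshold (N) it stops when the force on the tool has changed by that much, and returns True; else False.
- ctrl.set_joints(angles): joint-space move.
- ctrl.gripper_to(opening, force=None): finger opening in mm; force is the grip in N (None keeps the last); returns when the fingers have stopped.
- ctrl.hold(seconds).
- ctrl.solve_ik(position, orientation): joint angles nearest the present ones, or None.
- sensors.read_state(): the state.
- optics.grab_frame(name): name is "scene" or "top" or "wrist"; returns (picture, depth): 384x512x3 uint8, red, green, blue; 384x512 float32, mm along the optical axis (not along the pixel's ray), 0 where there is no reading.
- optics.camera_params(name): a dict with "mtx" (3x3 intrinsics, pixels), "R" (3x3) and "t" (3): a world point X has camera coordinates R X + t; the wrist camera has in their place "T_tool_cam" (4x4, takes a point from camera to tool coordinates, whose origin is the TCP and whose axes are the flange's). Camera axes: x right, y down, z forward; pixel columns grow to the right and rows downward; lengths in mm; the calibration is good to about 2 mm. The wrist camera is an equidistant fisheye: a pixel r from the principal point sees the ray r / f radians off the axis. A picture is of the moment at which its call begins: read the wrist's pose just before it. camera_params takes no time and is no camera call.
A pose or a line that the arm cannot do raises ctrl.MotionError and nothing moves.
- ctrl.finish_job(): hands the job in; it is judged then, once.
The state is a dict: "t": time; "q": joint angles; "qvel": joint speeds; "tau": joint torques, N m; "eef_pos": TCP position; "eef_rot": TCP orientation; "force": force on the tool from outside, world axes, zero at the start; "wrist_torque": the same for the moment, N m; "grip_width": finger opening in mm; "grasp_force": force on a finger pad.
Only numpy, scipy, OpenCV 4.12 (cv2) and the standard library are available. Lean on these libraries where they do the work, as an engineer would, in place of code of your own. Each camera call takes 0.05 s, during which the arm holds its last target. There are 200 camera calls.

## Working session

There is one attempt and no reset: what is moved stays moved. The work goes in short steps, each a Python script; the robot and the scene stay as the last script left them, time stands still between calls to the robot, and variables do not carry over. Pictures are saved under pics/ and viewed, at most 10 in all, crops included, and the job is handed in when it is done.

```bash
ls; mkdir -p pics
python3 - <<'E'
from plant import ctrl,sensors,optics
import cv2,numpy as np
np.set_printoptions(precision=4,suppress=True)
for n in("scene","top","wrist"):
    p,d=optics.grab_frame(n); cv2.imwrite(f"pics/{n}0.png",p[:,:,::-1]); np.save(f"pics/{n}0.npy",d); print(n,optics.camera_params(n),(d>0).mean())
s=sensors.read_state();print(s,ctrl.tcp_to_tips)
a=cv2.imread("pics/scene0.png");b=cv2.imread("pics/top0.png")
E
```

```text
pics
scene {'mtx': array([[424.4549,   0.    , 264.2844],
       [  0.    , 424.4549, 194.5432],
       [  0.    ,   0.    ,   1.    ]]), 'R': array([[-0.3257,  0.9454,  0.0115],
       [ 0.8088,  0.2849, -0.5145],
       [-0.4897, -0.1583, -0.8574]]), 't': array([ 184.8303, -434.9015, 1336.6105])} 0.996124267578125
top {'mtx': array([[433.2815,   0.    , 244.005 ],
       [  0.    , 433.2815, 188.3912],
       [  0.    ,   0.    ,   1.    ]]), 'R': array([[ 0.0186, -0.9998,  0.0013],
       [-0.9837, -0.0185, -0.1789],
       [ 0.1789,  0.0021, -0.9839]]), 't': array([  -9.5957,  613.5848, 1103.1685])} 0.9961446126302084
wrist {'mtx': array([[297.3186,   0.    , 253.133 ],
       [  0.    , 297.3186, 191.8035],
       [  0.    ,   0.    ,   1.    ]]), 'T_tool_cam': array([[   0.0005,   -0.9463,   -0.3233,   82.739 ],
       [   1.    ,   -0.    ,    0.0015,    0.4702],
       [  -0.0014,   -0.3233,    0.9463, -118.2963],
       [   0.    ,    0.    ,    0.    ,    1.    ]])} 0.9959665934244791
{'t': 0.15, 'q': array([-1.2515,  0.2073,  1.5426,  0.    ,  1.3935, -0.1505]), 'qvel': array([-0.0003,  0.0001, -0.0049,  0.0008, -0.0035,  0.001 ]), 'tau': array([  0.0007, -38.3509, -29.2039,  -0.0003,   0.0066,   0.    ]), 'eef_pos': array([ 260.1034, -512.1852,  255.3434]), 'eef_rot': array([[ 0.8917,  0.4527, -0.0006],
       [ 0.4527, -0.8917,  0.0018],
       [ 0.0003, -0.0019, -1.    ]]), 'force': array([-0.4031, -0.5608, -0.1257]), 'wrist_torque': array([ 0.0028,  0.0399, -0.0323]), 'grasp_force': 0.0, 'grip_width': 85.16477110158752} 25.0
```

View pics/top0.png

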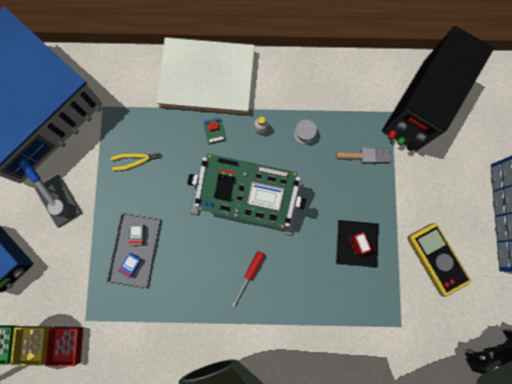

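View pics/scene0.png

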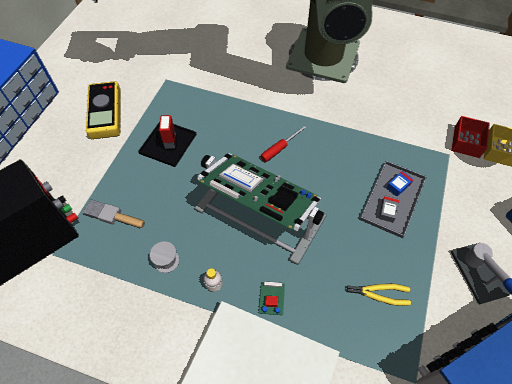

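Top view: blue pack at about (131,265) with old grey pack at (136,234), black holder at (225,185), label at (267,195), stamp at (362,243) in its tray at (358,244). The scene view shows the stamp upright at (167,130), and the pack at (400,183).

```bash
cat > h.py <<'E'
import numpy as np, cv2
from plant import ctrl,sensors,optics
np.set_printoptions(precision=3,suppress=True)
def pose():
    s=sensors.read_state(); return np.array(s["eef_pos"]),np.array(s["eef_rot"])
def wrays(uv,P,R):
    """wrist pixels -> origin, unit rays in world"""
    c=optics.camera_params("wrist");K=c["mtx"];T=c["T_tool_cam"]
    d=(np.atleast_2d(uv).astype(float)-K[:2,2])/K[0,0]; r=np.linalg.norm(d,axis=1,keepdims=True)
    v=np.hstack([d/np.maximum(r,1e-9)*np.sin(r),np.cos(r)])
    return P+R@T[:3,3], v@(R@T[:3,:3]).T
def crays(uv,n):
    c=optics.camera_params(n);uv=np.atleast_2d(uv).astype(float)
    v=np.c_[uv,np.ones(len(uv))]@np.linalg.inv(c["mtx"]).T@c["R"]; v/=np.linalg.norm(v,axis=1,keepdims=True)
    return -c["R"].T@c["t"],v
def onz(o,v,z): return o+v*((z-o[2])/v[:,2:3])
def onplane(o,v,p,n): return o+v*(((p-o)@n)/(v@n))[:,None]
def tri(o1,v1,o2,v2):
    A=np.c_[v1,-v2];s=np.linalg.lstsq(A,o2-o1,rcond=None)[0];a,b=o1+s[0]*v1,o2+s[1]*v2
    return (a+b)/2,np.linalg.norm(a-b)
def down(yaw):
    """tool pointing down, closing axis (y) at angle yaw in world"""
    y=np.array([np.cos(yaw),np.sin(yaw),0]);z=np.array([0,0,-1.]);return np.c_[np.cross(y,z),y,z]
def shot(name):
    P,R=pose();p,d=optics.grab_frame("wrist");cv2.imwrite(f"pics/{name}.png",p[:,:,::-1]);np.savez(f"pics/{name}.npz",P=P,R=R,d=d)
def load(name):
    z=np.load(f"pics/{name}.npz");return cv2.imread(f"pics/{name}.png"),z["P"],z["R"],z["d"]
def depthpt(uv,d,o,v,axis):
    return o+v*(d/(v@axis))[:,None]
E
python3 - <<'E'
from h import *
d=np.load("pics/top0.npy")
pts=dict(pack=(131,265),old=(136,234),holder=(225,185),label=(267,195),stamp=(362,243),traycorner1=(338,221),traycorner2=(378,266),kit1=(120,214),kit2=(148,287),boardUL=(207,156),UR=(298,177),LL=(200,211),LR=(290,231))
c=optics.camera_params("top")
for k,(u,v) in pts.items():
    o,r=crays((u,v),"top");z=d[v,u];print(k,depthpt(0,np.array([z]),o,r,c["R"][2])[0])
E
```

```text
pack [406.545 298.229  25.976]
old [488.786 289.958  26.712]
holder [610.244  50.03  117.125]
label [585.512 -56.221 123.484]
stamp [ 472.3   -299.981   89.748]
traycorner1 [ 536.861 -259.56     0.69 ]
traycorner2 [ 416.364 -366.675   -2.56 ]
kit1 [544.828 343.775   2.283]
kit2 [349.196 255.129   0.943]
boardUL [677.782  95.599 145.124]
UR [ 627.683 -130.935  148.99 ]
LL [557.243 122.676   2.992]
LR [ 505.297 -124.986   18.17 ]
```

Run:
```python
from h import *
def go(p,R):
    for Rr in (R,R@np.diag([-1,-1,1])):
        try: ctrl.move_ptp(list(p),Rr);break
        except ctrl.MotionError as e: print(e)
    print(sensors.read_state()["t"],sensors.read_state()["q"])
R0=pose()[1]
a=-0.2; ux=np.array([np.cos(a),np.sin(a),0])
go([470,-285,265],down(np.arctan2(R0[1,1],R0[0,1]))); ctrl.hold(.3);shot("st1")
go([470,-345,265],pose()[1]); ctrl.hold(.3);shot("st2")
y=np.array([-np.sin(a),np.cos(a),0]);t=np.radians(25);n=np.array([0,0,np.cos(t)])-np.sin(t)*ux
Rb=np.c_[np.cross(-y,-n),-y,-n]
c=np.array([598,-3,118.])
for i,dy in enumerate((-50,0,50)):
    go(c+y*dy+n*170,Rb); ctrl.hold(.3);shot(f"bd{i}")
go([445,290,240],down(-np.pi/2)); ctrl.hold(.3);shot("pk1")
go([445,340,240],pose()[1]); ctrl.hold(.3);shot("pk2")
cv2.imwrite("pics/m1.png",cv2.vconcat([cv2.hconcat([cv2.imread(f"pics/{n}.png")[:, :] for n in r]) for r in (("st1","bd0"),("bd2","pk1"))]).__getitem__(slice(None)))
m=cv2.imread("pics/m1.png");cv2.imwrite("pics/m1.png",cv2.resize(m,(800,600),interpolation=cv2.INTER_AREA))
```

```text
1.3333 [-0.704  0.146  1.594 -0.001  1.401  0.398]
2.0333 [-0.784  0.218  1.51   0.     1.414  0.321]
3.5667 [-0.253 -0.181  1.957  0.027  0.929  1.506]
4.2333 [-0.123 -0.152  1.934 -0.04   0.925  1.662]
4.9 [-0.002 -0.112  1.899 -0.103  0.928  1.811]
6.2417 [ 0.414  0.127  1.668 -0.001  1.346  1.985]
6.9083 [ 0.499  0.189  1.597 -0.001  1.355  2.07 ]
```

View pics/m1.png

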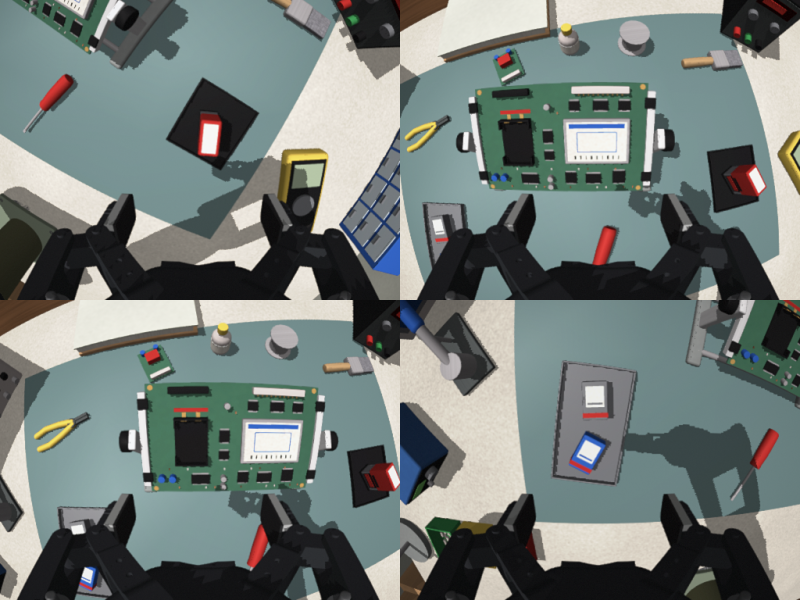

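The mosaic shows (in half-scale tiles): stamp at (208,135) in st1, holder at (517,142) and label box at (597,143) in bd0, and the blue pack at (588,452) with its red band towards the robot in pk1. I zoom in to fix the features.

Run:
```python
from h import *
print({n:load(n)[1] for n in("st1","bd1","pk1")})
def crop(n,cx,cy,w=100,h=75,s=4):
    im=load(n)[0];x=int(cx-w/2);y=int(cy-h/2);print(n,x,y)
    return cv2.resize(im[y:y+h,x:x+w],None,fx=s,fy=s,interpolation=cv2.INTER_NEAREST)
m=cv2.vconcat([cv2.hconcat([crop("st1",266,172),crop("pk1",240,193)]),cv2.hconcat([crop("bd2",243,180),crop("bd0",253,182)])])
cv2.imwrite("pics/m2.png",m)
```

```text
{'st1': array([ 469.549, -285.875,  264.938]), 'bd1': array([527.498,  10.461, 272.054]), 'pk1': array([445.387, 289.157, 240.257])}
st1 216 134
pk1 190 155
bd2 193 142
bd0 203 144
```

View pics/m2.png

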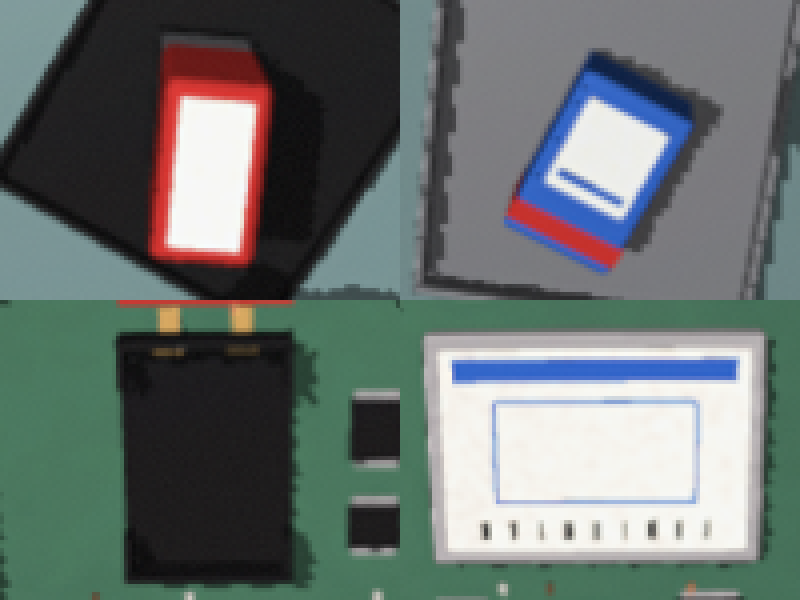

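The zoom (4x crops) shows clear targets: stamp's white top centred at (210,175), pack top face with its red band at lower left (565,235), holder contour (120–293, 335–580), and printed box (493–697, 400–502). Now I extract these.

```bash
cat > ex.py <<'E'
from h import *
def hsv(im): return [c.astype(int) for c in cv2.split(cv2.cvtColor(im,cv2.COLOR_BGR2HSV))]
def comp(mask,near):
    n,l,s,c=cv2.connectedComponentsWithStats(mask.astype(np.uint8),connectivity=4)
    ok=[i for i in range(1,n) if s[i,4]>60]
    i=min(ok,key=lambda i:np.hypot(*(c[i]-near)));return l==i
def quad(m):
    """corner quad of a mask: pixel area polygon (pixel centres dilated by half a pixel)"""
    s=8;M=cv2.resize(m.astype(np.uint8)*255,None,fx=s,fy=s,interpolation=cv2.INTER_NEAREST)
    M=cv2.GaussianBlur(M,(0,0),s*.8)>127
    c=max(cv2.findContours(M.astype(np.uint8),cv2.RETR_EXTERNAL,cv2.CHAIN_APPROX_NONE)[0],key=cv2.contourArea)
    h=cv2.convexHull(c)[:,0].astype(float)
    b=cv2.boxPoints(cv2.minAreaRect(h.astype(np.float32)))
    # refine each side by line fit to contour points near it
    C=c[:,0].astype(float);L=[]
    for i in range(4):
        a,e=b[i],b[(i+1)%4];u=(e-a)/np.linalg.norm(e-a);w=(C-a)@u;dd=np.abs((C-a)@np.array([-u[1],u[0]]))
        k=(w>.15*np.linalg.norm(e-a))&(w<.85*np.linalg.norm(e-a))&(dd<.15*np.linalg.norm(b[(i+2)%4]-e)+s)
        L.append(cv2.fitLine(C[k].astype(np.float32),cv2.DIST_HUBER,0,.01,.01).ravel())
    Q=[]
    for i in range(4):
        p,q=L[i-1],L[i];t=np.linalg.solve(np.c_[p[:2],-q[:2]],q[2:]-p[2:]);Q.append(p[2:]+t[0]*p[:2])
    return (np.array(Q)+.5)/s-.5
E
cat > m1.py <<'E'
from ex import *
T=optics.camera_params("wrist")["T_tool_cam"]
# stamp top white, pack top, label box
def twoview(nm,fn,n1,n2):
    r=[]
    for n in(n1,n2):
        im,P,R,d=load(n);q=fn(im,n);q=q[np.argsort(np.arctan2(*(q-q.mean(0)).T))];r.append((q,*wrays(q,P,R)))
        dd=d[int(q[:,1].mean()),int(q[:,0].mean())];o,v=wrays(q.mean(0),P,R);ax=R@T[:3,2]
        print(nm,n,"px",q.mean(0),"depthpt",o+v[0]*dd/(v[0]@ax))
    X=np.array([tri(r[0][1],r[0][2][i],r[1][1],r[1][2][i])[0] for i in range(4)]);g=[tri(r[0][1],r[0][2][i],r[1][1],r[1][2][i])[1] for i in range(4)]
    print(X,"gap",np.array(g),"mean",X.mean(0),"sides",np.linalg.norm(X-np.roll(X,-1,0),axis=1));return X
def stamp(im,n):
    h,s,v=hsv(im); red=((h<8)|(h>172))&(s>150)&(v>70); w=(s<60)&(v>150)
    near={"st1":(268,178)}.get(n)
    if near is None:
        ys,xs=np.nonzero(red[:,:]&(np.arange(512)>200)[None]&(np.arange(384)<230)[:,None]);near=(xs.mean(),ys.mean())
    return quad(comp(w,near))
def pack(im,n):
    h,s,v=hsv(im); near=(240,193)
    blue=(h>100)&(h<130)&(s>120)&(v>130); red=((h<8)|(h>172))&(s>120)&(v>120)
    if n!="pk1":
        k=np.zeros_like(blue);k[120:260,200:400]=1;ys,xs=np.nonzero(blue&k);near=(np.median(xs),np.median(ys))
    w=(s<60)&(v>170)
    m=comp(cv2.morphologyEx((blue|red|w).astype(np.uint8),cv2.MORPH_CLOSE,np.ones((3,3))),near);return quad(m)
def box(im,n):
    h,s,v=hsv(im);w=(v>190)&(s<28)
    near={"bd0":(252,185)}.get(n)
    if near is None:
        W=comp((v>150)&(s<60),{"bd1":(300,182),"bd2":(345,183)}[n]);ys,xs=np.nonzero(W);near=(xs.mean(),ys.mean()+2)
    return quad(comp(w,near))
X=twoview("stamp",stamp,"st1","st2");X=twoview("pack",pack,"pk1","pk2")
for a,b in(("bd0","bd1"),("bd0","bd2")): twoview("box",box,a,b)
# board plane from depth
im,P,R,d=load("bd1");h,s,v=hsv(im)
ys,xs=np.nonzero((h>60)&(h<90)&(s>80)&(v>60)&(d>0));k=(np.abs(xs-260)<130)&(np.abs(ys-180)<60);xs,ys=xs[k],ys[k]
o,V=wrays(np.c_[xs,ys],P,R);Q=o+V*(d[ys,xs]/(V@(R@T[:3,2])))[:,None]
c=np.median(Q,0)
for _ in range(6):
    n=np.linalg.svd(Q-Q.mean(0),full_matrices=False)[2][2];r=(Q-Q.mean(0))@n;Q=Q[np.abs(r)<2*r.std()+.3]
n*=np.sign(n[2]);print("plane",Q.mean(0),n,r.std(),np.degrees(np.arccos(n[2])),np.degrees(np.arctan2(-n[1],-n[0])))
np.savez("plane.npz",p=Q.mean(0),n=n)
E
python3 m1.py
```

```text
stamp st1 px [268.252 177.242] depthpt [ 475.821 -301.359   89.273]
stamp st2 px [217.014 152.978] depthpt [ 475.668 -301.549   89.352]
[[ 490.115 -285.435   90.668]
 [ 451.299 -300.725   83.716]
 [ 461.525 -317.47    92.777]
 [ 498.327 -302.481   89.111]] gap [0.048 0.676 0.452 0.281] mean [ 475.317 -301.528   89.068] sides [42.295 21.613 39.906 18.985]
pack pk1 px [238.806 197.574] depthpt [408.175 305.106  26.705]
pack pk2 px [302.159 160.088] depthpt [448.414 277.631   3.682]
[[479.631 316.84  213.879]
 [382.081 336.766   9.41 ]
 [375.708 302.828  29.541]
 [531.464 302.428 328.131]] gap [44.557  4.685  0.414 38.823] mean [442.221 314.715 145.24 ] sides [227.421  39.972 336.772 126.285]
box bd0 px [251.643 181.22 ] depthpt [584.034 -51.604 122.105]
box bd1 px [300.525 180.938] depthpt [584.016 -50.353 123.946]
[[615.401 -17.967 132.004]
 [566.885  -8.549 111.78 ]
 [552.102 -85.341 110.522]
 [599.544 -93.902 134.098]] gap [0.064 1.141 1.248 0.206] mean [583.483 -51.44  122.101] sides [53.399 78.212 53.664 77.601]
box bd0 px [251.643 181.22 ] depthpt [584.034 -51.604 122.105]
box bd2 px [347.418 180.755] depthpt [584.737 -50.406 121.85 ]
[[615.303 -18.1   133.104]
 [567.2    -8.716 112.602]
 [552.353 -85.517 109.644]
 [599.15  -93.51  136.411]] gap [0.303 1.911 0.793 0.358] mean [583.501 -51.461 122.941] sides [53.125 78.279 54.501 77.192]
plane [600.023   5.331 116.336] [-0.416  0.083  0.906] 0.6432534133464523 25.07634191370899 -11.30170424440372
```

```bash
cat >> h.py <<'E'
def proj(X,P,R):
    c=optics.camera_params("wrist");T=c["T_tool_cam"]
    p=(((np.atleast_2d(X)-P)@R)-T[:3,3])@T[:3,:3];r=np.linalg.norm(p[:,:2],axis=1)
    return c["mtx"][:2,2]+c["mtx"][0,0]*(np.arctan2(r,p[:,2])/r)[:,None]*p[:,:2]
E
cat > m2.py <<'E'
import io,contextlib
with contextlib.redirect_stdout(io.StringIO()): 
    exec(open("m1.py").read())
def pack(im,n):
    P,R=load(n)[1:3];near=proj([408,304,27],P,R)[0]
    h,s,v=hsv(im);blue=(h>100)&(h<130)&(s>120)&(v>130); red=((h<8)|(h>172))&(s>120)&(v>120);w=(s<60)&(v>200)
    k=np.zeros_like(blue);x,y=near.astype(int);k[y-45:y+45,x-45:x+45]=1
    ys,xs=np.nonzero(red&k);o,V=wrays([xs.mean(),ys.mean()],P,R);print("redband",onz(o,V,27))
    return quad(comp(cv2.morphologyEx(((blue|red|w)&k).astype(np.uint8),cv2.MORPH_CLOSE,np.ones((3,3))),near))
X=twoview("pack",pack,"pk1","pk2")
p0,n0=np.load("plane.npz").values()
x=np.array([np.cos(0),0,0])
def fixlab(im,n):
    P,R=load(n)[1:3];near=proj([584,-51,122.5],P,R)[0];h,s,v=hsv(im)
    g=cv2.resize(im,None,fx=4,fy=4,interpolation=cv2.INTER_CUBIC).astype(int)
    # blueness of line
    b=(g[...,0]-g[...,2])>25
    x0,y0=(near*4+1.5).astype(int);q=quad(comp(~b,(x0,y0)))
    return (q+.5)/4-.5
def box2(im,n):
    q=fixlab(im,n);return q
for a,b in(("bd0","bd1"),("bd0","bd2"),("bd1","bd2")): B=twoview("box",box2,a,b)
for nme in("bd0","bd1","bd2"):
    im,P,R,d=load(nme);h,s,v=hsv(im);near=proj([610,50,119],P,R)[0];blk=(v<60);k=np.zeros_like(blk);xx,yy=near.astype(int);k[yy-40:yy+40,xx-32:xx+32]=1
    q=quad(comp(cv2.morphologyEx((blk&k).astype(np.uint8),cv2.MORPH_CLOSE,np.ones((3,3))),near))
    o,V=wrays(q,P,R)
    for hh in(0,12):
        Y=onplane(o,V,p0+n0*hh,n0);i=np.argsort(np.arctan2(*(Y-Y.mean(0))[:,:2].T));Y=Y[i];print(nme,hh,"mean",Y.mean(0),"sides",np.linalg.norm(Y-np.roll(Y,-1,0),axis=1));print(Y)
E
python3 m2.py
```

```text
redband [[388.553 315.764  27.   ]]
pack pk1 px [238.806 197.574] depthpt [408.175 305.106  26.705]
redband [[388.838 316.003  27.   ]]
pack pk2 px [293.66  174.704] depthpt [430.209 287.863   5.628]
[[444.751 316.215  91.335]
 [390.322 334.494  23.445]
 [375.708 302.828  29.541]
 [523.191 299.602 301.203]] gap [34.613  0.11   0.414 36.317] mean [433.493 313.285 111.381] sides [ 88.914  35.405 309.13  224.662]
box bd0 px [251.31  191.828] depthpt [574.128 -49.236 118.267]
box bd1 px [255.5   190.865] depthpt [584.719  -4.851 110.047]
[[ 173.191 -316.868  632.038]
 [ 606.001 -171.644  527.962]
 [ 368.709 -183.183  250.973]
 [ 467.073  149.688  503.331]] gap [34.624 32.19  13.338 30.533] mean [ 403.744 -130.502  478.576] sides [468.237 364.915 429.142 566.221]
box bd0 px [251.31  191.828] depthpt [574.128 -49.236 118.267]
box bd2 px [262.106 197.033] depthpt [587.061  38.725 109.711]
[[-144.716 -555.713  786.383]
 [ 403.64   325.502  116.738]
 [ 131.016 -379.569   21.525]
 [ 317.244  521.347  724.874]] gap [45.751  7.355 20.777 40.415] mean [176.796 -22.108 412.38 ] sides [1235.176  76
[... 775 characters left out ...]
14.315] sides [43.144 67.411 44.091 67.556]
[[571.143  38.317 100.059]
 [579.413  80.66   99.971]
 [639.405  69.299 128.541]
 [631.079  26.001 128.691]]
bd1 12 mean [603.059  51.544 126.74 ] sides [41.357 64.62  42.266 64.759]
[[570.355  36.924 113.074]
 [578.283  77.514 112.99 ]
 [635.79   66.622 140.376]
 [627.809  25.117 140.52 ]]
bd2 0 mean [605.25   53.282 114.337] sides [42.27  67.272 44.029 67.136]
[[571.215  38.559 100.07 ]
 [579.613  79.986 100.125]
 [639.52   68.854 128.634]
 [630.654  25.727 128.521]]
bd2 12 mean [603.46   53.296 126.763] sides [40.519 64.485 42.206 64.355]
[[570.834  39.184 113.086]
 [578.884  78.895 113.139]
 [636.31   68.224 140.467]
 [627.811  26.883 140.359]]
```

```bash
cat > m3.py <<'E'
import io,contextlib
with contextlib.redirect_stdout(io.StringIO()): 
    src=open("m2.py").read().split("X=twoview")[0]; exec(src)
for n in("pk1","pk2"):
    im,P,R,d=load(n);q=pack(im,n);o,V=wrays(q,P,R);Y=onz(o,V,27);print(n,q,Y,Y.mean(0),np.linalg.norm(Y-np.roll(Y,-1,0),axis=1))
    h,s,v=hsv(im);near=proj([408,304,27],P,R)[0].astype(int);w=(s<60)&(v>200);k=np.zeros_like(w);k[near[1]-22:near[1]+22,near[0]-22:near[0]+22]=1
    m=comp(w&k,near);ys,xs=np.nonzero(m);o,V=wrays([xs.mean(),ys.mean()],P,R);print("white lbl",onz(o,V,27),m.sum())
a=np.radians(-11.3);t=np.radians(25);n0=np.array([-np.sin(t)*np.cos(a),-np.sin(t)*np.sin(a),np.cos(t)]);y0=np.array([-np.sin(a),np.cos(a),0]);x0=np.cross(y0,n0)
L=np.array([583.5,-51.45,122.6])
for n in("bd0","bd1","bd2"):
    im,P,R,d=load(n);g=im.astype(int)
    ys,xs=np.nonzero((g[...,0]-g[...,2])>14);o,V=wrays(np.c_[xs,ys],P,R);Y=onplane(o,V,L,n0)-L;bx,by=Y@x0,Y@y0
    w=(g[...,0]-g[...,2])[ys,xs]
    k=(abs(bx)<15.5)&(abs(by)<30);bx,by,w=bx[k],by[k],w[k]
    r=[]
    for e,f,sg in((bx,by,1),(bx,by,-1),(by,bx,1),(by,bx,-1)):
        lim=(9,20) if e is bx else (20,9)
        k=(sg*e>lim[0])&(abs(f)<lim[1]);A=np.polyfit(f[k],e[k],1,w=np.sqrt(w[k]));r+= [A[1],np.degrees(A[0]),k.sum()]
    print(n,np.array(r).reshape(4,3).tolist())
E
python3 m3.py
```

```text
redband [[388.553 315.764  27.   ]]
pk1 [[215.259 210.328]
 [235.969 171.158]
 [262.932 185.576]
 [241.066 223.235]] [[391.845 334.     27.   ]
 [440.687 307.856  27.   ]
 [423.176 276.599  27.   ]
 [374.759 302.935  27.   ]] [407.617 305.348  27.   ] [55.399 35.827 55.117 35.454]
white lbl [[413.255 301.74   27.   ]] 486
redband [[388.838 316.003  27.   ]]
pk2 [[256.129 210.28 ]
 [263.742 197.449]
 [372.673  67.842]
 [282.098 223.244]] [[391.726 334.533  27.   ]
 [408.141 325.531  27.   ]
 [565.006 200.793  27.   ]
 [374.3   302.545  27.   ]] [434.793 290.851  27.   ] [ 18.721 200.416 216.154  36.427]
white lbl [[407.678 306.641  27.   ]] 231
bd0 [[13.086473456342453, -0.22748985339799005, 53.0], [-12.909876376310246, 0.22619011312006532, 40.0], [25.148004226192484, 0.21305770438557095, 30.0], [-25.231667166664728, 1.2125361990617383, 18.0]]
bd1 [[12.860377988387901, -0.14696923556935682, 43.0], [-12.964458224353208, -0.09535894693002658, 77.0], [24.891232491943352, -1.428522760621517, 24.0], [-24.935217280424375, -0.17770449917679484, 24.0]]
bd2 [[13.077388318676599, 0.3699562489545806, 64.0], [-12.961890811494152, -0.3247348980208791, 72.0], [25.06998134841341, -0.16881656180719667, 25.0], [-25.083531706374842, -0.5068045363183035, 23.0]]
```

```bash
cat > g.py <<'E'
from h import *
a=np.radians(-11.3);t=np.radians(25)
n0=np.array([-np.sin(t)*np.cos(a),-np.sin(t)*np.sin(a),np.cos(t)]);y0=np.array([-np.sin(a),np.cos(a),0]);x0=np.cross(y0,n0)
L=np.array([583.5,-51.45,122.6]); PK=np.array([607.5,52.65,115.4])+2*n0
C=np.array([407.6,305.35,15.]);ya=np.radians(151.8)
px=np.array([np.cos(ya),np.sin(ya),0]);Rpk=np.c_[px,np.cross([0,0,-1],px),[0,0,-1.]]
def Rb(tilt=0):
    """tool x uphill, z into board; tilt>0: uphill end of the pack lower"""
    c,s=np.cos(np.radians(tilt)),np.sin(np.radians(tilt));n=c*n0+s*x0;x=c*x0-s*n0
    return np.c_[x,-y0,-n]
S=np.array([475.35,-301.5,3.]);ys=np.radians(21.8)
def st(): 
    s=sensors.read_state();print(round(s["t"],2),s["eef_pos"],"F",s["force"],"w",round(s["grip_width"],2),"gf",round(s["grasp_force"],1));return s
E
python3 - <<'E'
from g import *
im,P,R,d=load("pk1");T=optics.camera_params("wrist")["T_tool_cam"]
yy,xx=np.mgrid[100:300,150:350];yy,xx=yy.ravel(),xx.ravel()
o,V=wrays(np.c_[xx,yy],P,R);Q=o+V*(d[yy,xx]/(V@(R@T[:3,2])))[:,None]
q=(Q-C)@Rpk   # x along pack, y across
for sg in(1,-1):
    k=(Q[:,2]>8)&(Q[:,2]<18)&(abs(q[:,0])<14)&(sg*q[:,1]>22)
    print(sg,k.sum(),np.sort(sg*q[k,1])[:5],Q[k][:3])
ctrl.gripper_to(44);print(ctrl.tcp_to_tips)
for f in(1,-1):
    D=np.diag([f,f,1.])
    print(f,ctrl.solve_ik(list(C+[0,0,16]),Rpk@D),ctrl.solve_ik(list(PK+28*n0),Rb(0)@D),ctrl.solve_ik(list(PK+60*n0),Rb(12)@D))
    for s2 in(1,-1):
        sx=np.array([np.cos(ys),np.sin(ys),0]);Rs=np.c_[sx,np.cross([0,0,-1],sx),[0,0,-1.]]@D
        Rl=np.c_[y0,np.cross(-n0,y0),-n0]@np.diag([s2,s2,1.]);print(" st",ctrl.solve_ik(list(S+[0,0,66]),Rs),ctrl.solve_ik(list(L+70*n0),Rl))
st()
E
```

```text
1 75 [50.4   50.851 50.925 51.425 51.426] [[449.188 354.063  14.935]
 [448.232 352.355  10.932]
 [447.81  354.244  14.311]]
-1 54 [52.028 52.114 52.266 52.62  52.791] [[392.908 254.095   8.676]
 [394.625 253.273  13.124]
 [392.309 254.243  10.618]]
25.0
1 [ 0.473  0.379  1.861 -0.     0.902 -0.606] [-0.015  0.18   1.896 -0.129  0.64   1.84 ] [-0.03   0.193  1.762 -0.046  0.964  1.76 ]
 st [-0.719  0.405  1.715 -0.     1.022  0.471] [-0.249  0.015  1.972  0.033  0.719 -0.072]
 st [-0.719  0.405  1.715 -0.     1.022  0.471] None
-1 [ 0.473  0.379  1.861 -0.     0.902  2.536] [-0.015  0.18   1.896 -0.129  0.64  -1.302] [-0.03   0.193  1.762 -0.046  0.964 -1.382]
 st [-0.719  0.405  1.715 -0.     1.022 -2.67 ] [-0.249  0.015  1.972  0.033  0.719 -0.072]
 st [-0.719  0.405  1.715 -0.     1.022 -2.67 ] None
7.74 [444.969 340.023 240.002] F [ 0.141  0.749 -0.541] w 44.09 gf 0.0
```

Run:
```python
from g import *
ctrl.gripper_to(52)
ctrl.move_ptp(list(C+[0,0,85]),Rpk)
ctrl.move_l(list(C+[0,0,16]),vel=80);st()
ctrl.gripper_to(30,45);s=st();print(ctrl.tcp_to_tips)
ctrl.move_l(list(C+[0,0,110]),vel=150)
up=Rb(12)[:,2]
ctrl.move_ptp(list(PK+65*n0),Rb(12));ctrl.hold(.3);st();shot("hv1")
im=load("hv1")[0];cv2.imwrite("pics/hv1c.png",cv2.resize(im[110:330,120:400],None,fx=2.8,fy=2.7,interpolation=cv2.INTER_CUBIC))
```

```text
11.29 [408.121 305.623  31.458] F [-0.217 -0.787  0.221] w 51.88 gf 0.0
11.57 [408.476 305.817  31.945] F [-0.26   0.065  2.75 ] w 35.11 gf 46.4
25.0
14.68 [579.67   58.432 176.101] F [ 0.625 -0.457 -1.619] w 34.91 gf 46.0
```

View pics/hv1c.png

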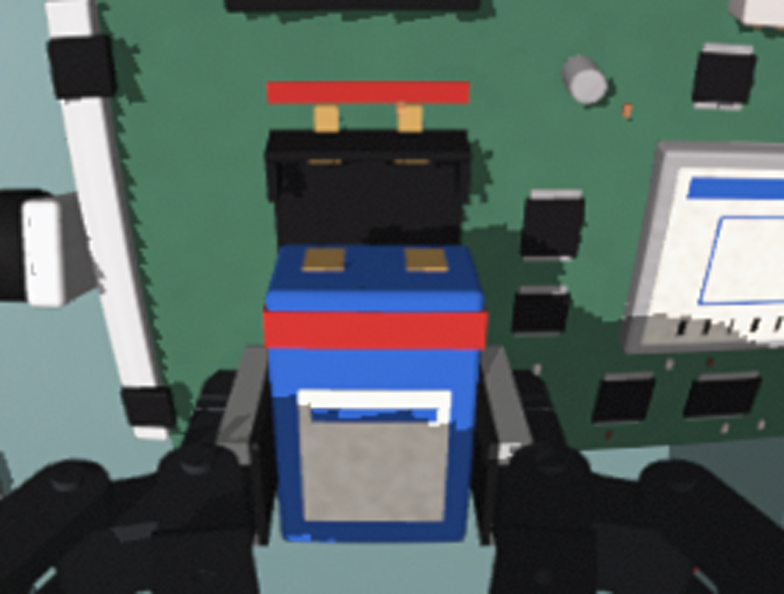

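The pack is held square, red band and contacts uphill (contacts at (325,260), (427,260)). The holder's contacts are at (326,118), (411,118), with its uphill wall at rows 133–155, columns 266–469. I compare the two in 3D.

Run:
```python
from g import *
im,P,R,d=load("hv1");f=lambda p:(np.array(p,float)/[2.8,2.7])+[120,110]
# pack top-face: points at tool z=zt
def tool(p,zt):
    o,V=wrays(f(p),P,R);o,V=(o-P)@R,V@R;return onz(o,V,zt)[0]
zt=31.9-27
print("band L,R",tool((264,330),zt),tool((487,330),zt),"front edge",tool((376,297),zt),"rear",tool((376,528),zt))
print("face contacts",[tool(p,zt+3) for p in((325,258),(427,258))])
def brd(p,h):
    o,V=wrays(f(p),P,R);Y=onplane(o,V,PK-2*n0+h*n0,n0)[0]-PK;return Y@x0,Y@y0
for h in(0,12): print(h,"uphill outer wall L,R",brd((266,133),h),brd((469,133),h),"rim edge",brd((266,157),h),brd((469,157),h))
print("brass",brd((326,118),2),brd((411,118),2), "box",[brd(p,10) for p in((722,217),(700,303))])
D=R.T@Rb(12);print("rot err deg",np.degrees(cv2.Rodrigues(D)[0].ravel()),"TCP in pocket frame",(P-PK)@x0,(P-PK)@y0,(P-PK)@n0)
T=optics.camera_params("wrist")["T_tool_cam"]
for p in((376,330),(376,375),(376,475)): 
    q=f(p);o,V=wrays(q,P,R);X=o+V[0]*d[int(q[1]),int(q[0])]/(V[0]@(R@T[:3,2]));print("depth tool",(X-P)@R)
```

```text
band L,R [ 21.489 -17.106   4.9  ] [21.489 19.941  4.9  ] front edge [27.829  1.476  4.9  ] rear [-22.807   1.6     4.9  ]
face contacts [array([33.692, -6.84 ,  7.9  ]), array([33.697,  9.798,  7.9  ])]
0 uphill outer wall L,R (np.float64(30.55484430607102), np.float64(22.668771357533036)) (np.float64(30.577399545083175), np.float64(-21.806850812179963)) rim edge (np.float64(24.461092057464132), np.float64(23.020724389930436)) (np.float64(24.48958449533836), np.float64(-22.136762265544554))
12 uphill outer wall L,R (np.float64(36.03013952214701), np.float64(20.981013150911508)) (np.float64(36.051058809131604), np.float64(-20.268751637040896)) rim edge (np.float64(30.37837267396415), np.float64(21.307438709330913)) (np.float64(30.404798529370137), np.float64(-20.574734312228927))
brass (np.float64(35.04851776449682), np.float64(9.26608991557449)) (np.float64(35.05843928751374), np.float64(-8.894710987366786)) box [(np.float64(14.44209884277645), np.float64(-81.24489201981328)), (np.float64(-11.053261170529183), np.float64(-81.3404124697351))]
rot err deg [-0.005  0.005  0.025] TCP in pocket frame -0.10671631973824702 0.21704700681605704 65.02622112803517
depth tool [21.984  1.486  4.164]
depth tool [12.849  1.509  4.662]
depth tool [-8.339  1.556  3.522]
```

Run:
```python
from g import *
ctrl.move_l(list(PK+5*x0+1.3*y0+47.5*n0),vel=60);ctrl.hold(.3);st();shot("hv2")
im=load("hv2")[0];cv2.imwrite("pics/hv2c.png",cv2.resize(im[130:280,180:330],None,fx=4,fy=4,interpolation=cv2.INTER_CUBIC))
```

```text
15.48 [591.762  57.124 162.65 ] F [ 0.063  0.412 -1.212] w 34.97 gf 46.0
```

View pics/hv2c.png

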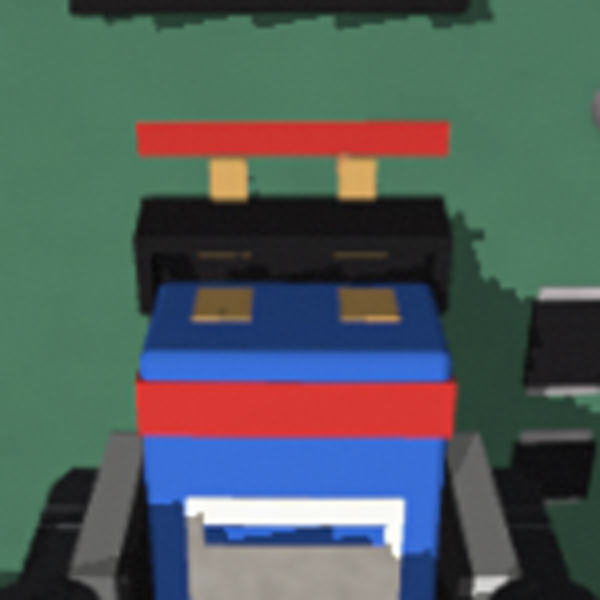

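The view shows pack centreline at column 296 and holder centreline at 293 (crop), i.e. about 0.45 mm right; yaw is matched. I correct that, lower the uphill edge in, and push lightly uphill to the wall.

Run:
```python
from g import *
def loc():
    s=st();P=s["eef_pos"]-PK;print("   board:",P@x0,P@y0,P@n0,"F",s["force"]@x0,s["force"]@y0,s["force"]@n0)
Y=1.7
ctrl.move_l(list(PK+4.6*x0+Y*y0+46*n0),vel=60)
print(ctrl.move_l(list(PK+4.6*x0+Y*y0+32.5*n0),vel=15,threshold=4));loc()
P=pose()[0]
ctrl.move_l(list(P+1.0*n0),vel=15);loc()
P=pose()[0];print(ctrl.move_l(list(P+5*x0),vel=10,threshold=4));loc()
shot("in1")
```

```text
True
16.57 [596.931  56.458 149.44 ] F [-2.097 -0.187  4.855] w 34.87 gf 46.8
   board: 4.3163645831296265 1.6630568733883186 33.54624720285332 F 0.22137480995916614 -0.5938335801183323 5.253702120939911
16.88 [595.896  56.546 149.57 ] F [-1.021  0.371 -0.717] w 34.76 gf 46.1
   board: 3.4362157487484897 1.5464151029521918 34.099743865878835 F -1.2761900280118919 0.16371411921223056 -0.1964763890341127
True
17.22 [597.171  56.273 149.799] F [-1.701  0.301  3.03 ] w 35.43 gf 46.5
   board: 4.714166005627634 1.5286209843441636 33.75641377847441 F -0.28418599109880827 -0.037719380833100946 3.4761777919147647
```

Run:
```python
from g import *
def loc():
    s=st();P=s["eef_pos"]-PK;print("   board:",P@x0,P@y0,P@n0,"F",s["force"]@x0,s["force"]@y0,s["force"]@n0)
ctrl.move_l(list(PK+4.5*x0+1.7*y0+35.3*n0),vel=15);ctrl.hold(.2);loc()
print(ctrl.move_l(list(PK+11*x0+1.7*y0+35.3*n0),vel=10,threshold=4.5));loc()
ctrl.hold(.2);loc();shot("in1")
im=load("in1")[0];cv2.imwrite("pics/in1c.png",cv2.resize(im[130:280,180:330],None,fx=4,fy=4,interpolation=cv2.INTER_CUBIC))
```

```text
17.79 [595.998  56.615 150.612] F [ 0.273 -1.037 -0.592] w 34.85 gf 46.1
   board: 3.9551338673953147 1.6340848611946686 35.00738349801118 F 0.17636079079491296 -0.9633147909349894 -0.7351444006275352
True
18.19 [596.419  56.435 150.365] F [-0.994  0.849 -1.425] w 35.12 gf 46.1
   board: 4.256652761546285 1.5407862186431514 34.594727026999884 F -1.636440531276477 0.6379187338915926 -0.808905015847672
18.39 [595.68   56.473 149.539] F [-0.247 -0.047  0.846] w 34.85 gf 46.1
   board: 3.244001636712845 1.432697236274867 34.15579957116702 F 0.14674902361417702 -0.09435877437594214 0.8650809031880957
```

View pics/in1c.png

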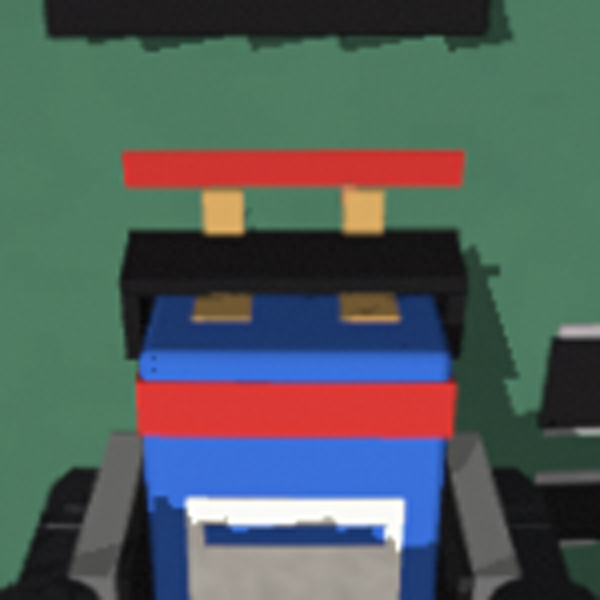

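The pack's uphill end is now below the rim (wall at row 290, end face 295–350), with holder centre at column 294 and pack at 296. I continue uphill to the wall.

```bash
cat >> g.py <<'E'
def loc():
    s=st();P=s["eef_pos"]-PK;F=s["force"];print("   board:",P@x0,P@y0,P@n0,"F",F@x0,F@y0,F@n0);return P@x0,P@y0,P@n0,F@x0,F@y0,F@n0
E
python3 - <<'E'
from g import *
for x in(5,6,7,7.8,8.6,9.4):
    print(x,ctrl.move_l(list(PK+x*x0+1.8*y0+35*n0),vel=12,threshold=9));ctrl.hold(.15)
    r=loc()
    if r[3]<-4: break
E
```

```text
5 False
18.93 [596.789  56.591 150.823] F [-0.324  0.649 -0.833] w 35.03 gf 46.1
   board: 4.7508186871357125 1.765960148908707 34.869406946562556 F -0.7554245570705258 0.5726753722903223 -0.5670568614522125
6 False
19.32 [597.312  56.497 151.029] F [-2.394  0.263 -0.961] w 34.59 gf 46.0
   board: 5.3193839554753914 1.7762013370855847 34.831282358187174 F -2.5802470719864568 -0.2112911045580354 0.14293691229216154
7 False
19.73 [597.46   56.455 151.097] F [-4.934  0.778 -1.16 ] w 34.69 gf 46.0
   board: 5.487651601928329 1.764343003322911 34.82815459628092 F -5.013007927861139 -0.20361876290626468 1.0580337433830598
```

Run:
```python
from g import *
cx,cz=29.5,28.2
off=lambda d:np.array([cx*np.cos(d)-cz*np.sin(d),-cx*np.sin(d)-cz*np.cos(d)])
cb=np.array([5.3,33.55])+off(np.radians(12))+[-0.9,0.8]
for tl in(12,9,6,3,0):
    p=cb-off(np.radians(tl))
    hit=ctrl.move_l(list(PK+p[0]*x0+1.9*y0+p[1]*n0),rot=Rb(tl),vel=20,threshold=9);ctrl.hold(.1);print(tl,p,hit);loc()
    if hit:break
shot("in2")
```

```text
12 [ 4.4  34.35] False
20.11 [597.057  56.684 150.476] F [-0.83   0.258 -1.932] w 35.17 gf 45.9
   board: 4.826028251765839 1.9097528387651332 34.45185015742635 F -1.5999713654618546 0.09055503239431548 -1.3857047933929882
9 [ 2.667 33.1  ] False
20.47 [596.356  56.913 149.034] F [-1.014  1.574 -0.127] w 35.14 gf 46.0
   board: 3.5536426901587514 1.9965194760730425 33.45445544069685 F -1.234058878728149 1.3450068411629497 0.43527134383875987
6 [ 1.002 31.762] False
20.82 [595.705  56.926 147.258] F [ 0.604 -0.44  -0.797] w 34.98 gf 46.0
   board: 2.221857120994711 1.8818567876052095 32.11564790165502 F 0.2782638359542833 -0.313098665013355 -1.0094808462653333
3 [-0.591 30.338] False
21.18 [594.508  57.104 144.979] F [-0.165 -0.173 -0.505] w 35.21 gf 46.0
   board: 0.1636966418022805 1.8222453526743942 30.560915165089604 F -0.3291446662504785 -0.20238171681629352 -0.403805825057161
0 [-2.108 28.833] False
21.54 [593.47   57.334 142.714] F [ 0.51   0.083 -0.768] w 34.78 gf 46.0
   board: -1.7572916796614049 1.84411603198184 28.956777641663326 F 0.11420889399467476 0.1815890642397023 -0.9008459939294369
```

Rocked flat without contact forces. Now seat it on the floor.

Run:
```python
from g import *
hit=ctrl.move_l(list(PK-2.1*x0+1.9*y0+25.5*n0),vel=8,threshold=6);print(hit);r=loc();ctrl.hold(.15);r=loc();shot("in2")
im=load("in2")[0];cv2.imwrite("pics/in2c.png",cv2.resize(im[130:330,170:340],None,fx=3.5,fy=3,interpolation=cv2.INTER_CUBIC))
```

```text
True
21.83 [593.67   57.321 142.201] F [-1.42  -1.124  3.793] w 35.0 gf 46.6
   board: -1.7942170557345705 1.8706088101794318 28.407774459284163 F 0.5403073765694961 -1.380539917956339 3.9331165350810324
21.98 [593.649  57.302 142.175] F [-0.851 -1.094  5.794] w 35.1 gf 46.7
   board: -1.8208410744794552 1.8479698407565182 28.39167328588395 F 1.8866555652733488 -1.239066927585418 5.513388993883463
```

View pics/in2c.png

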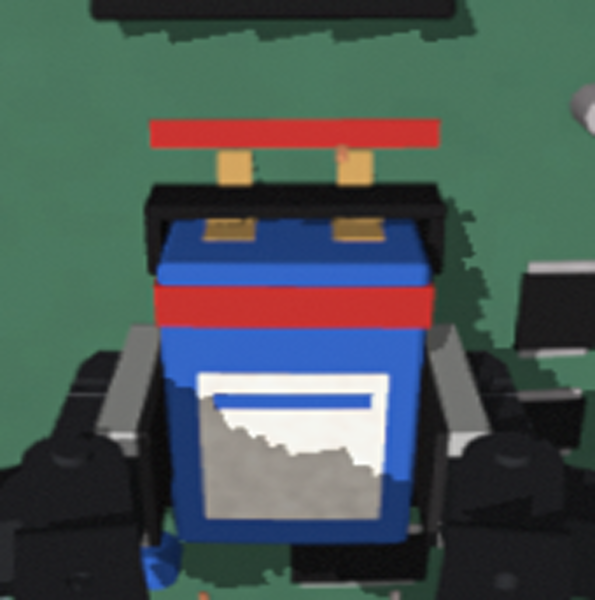

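The pack sits between the walls: end face just behind the uphill wall (row 215), centred at column 294 against the holder's 295, at the predicted home height. Release, retreat and check.

Run:
```python
from g import *
P=pose()[0];ctrl.move_l(list(P-1.5*n0),vel=8,threshold=5);loc()
ctrl.gripper_to(45);loc()
P=pose()[0];ctrl.move_l(list(P+40*n0),vel=100);ctrl.move_l(list(P+110*n0),vel=200);ctrl.hold(.2);st();shot("hm1")
im=load("hm1")[0];P,R=load("hm1")[1:3];u,v=proj(PK+12*n0,P,R)[0].astype(int);print(u,v)
cv2.imwrite("pics/hm1c.png",cv2.resize(im[v-50:v+50,u-60:u+60],None,fx=5,fy=5,interpolation=cv2.INTER_CUBIC))
d=load("hm1")[3];T=optics.camera_params("wrist")["T_tool_cam"]
yy,xx=np.mgrid[v-50:v+50,u-60:u+60];yy,xx=yy.ravel(),xx.ravel();o,V=wrays(np.c_[xx,yy],P,R);Q=(o+V*(d[yy,xx]/(V@(R@T[:3,2])))[:,None]-PK)@np.c_[x0,y0,n0]
k=(abs(Q[:,0]+0)<22)&(abs(Q[:,1])<14);A=np.c_[Q[k,:2],np.ones(k.sum())];print("top plane sx,sy,h:",np.linalg.lstsq(A,Q[k,2],rcond=None)[0])
g=(abs(Q[:,1])<30)&(abs(Q[:,1])>24)&(abs(Q[:,0])<20);A=np.c_[Q[g,:2],np.ones(g.sum())];print("board:",np.linalg.lstsq(A,Q[g,2],rcond=None)[0])
```

```text
22.24 [593.677  57.344 142.206] F [-0.993  0.182  2.311] w 34.78 gf 46.6
   board: -1.7896688064059756 1.8945433122572557 28.41126235326756 F 0.06176632458136777 -0.015635046145158732 2.5209088486794498
22.5 [592.789  57.329 141.122] F [-0.652 -0.22  -0.633] w 44.94 gf 0.0
   board: -3.0347697781546117 1.705750092974276 27.79620821439597 F -0.8075431359091877 -0.3435124616063592 -0.3218298653304348
23.75 [546.44   66.28  238.539] F [-0.259  0.626 -0.278] w 45.2 gf 0.0
253 186
top plane sx,sy,h: [-0.002  0.    24.312]
board: [ 0.     0.001 -1.926]
```

View pics/hm1c.png

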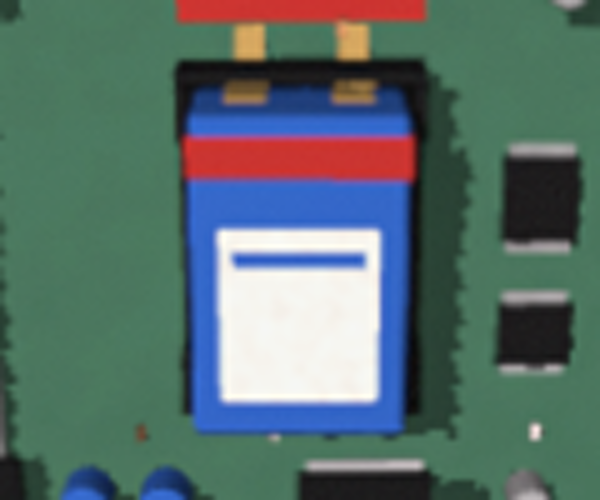

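The pack lies flat in the holder (top 24.3 mm over the floor, slope about 0.1°), red band uphill next to the brass contacts. Contacts showed a camera bias of roughly (1, 1.5) mm in tool axes, so I correct the stamp and label for it. Now the stamp.

```bash
cat >> g.py <<'E'
S=np.array([473.8,-300.6,3.]);sx=np.array([np.cos(ys),np.sin(ys),0]);Rs=np.c_[sx,np.cross([0,0,-1],sx),[0,0,-1.]]
L=L-.95*x0+1.6*y0;Rl=np.c_[y0,np.cross(-n0,y0),-n0]
E
python3 - <<'E'
from g import *
ctrl.move_ptp(list(S+[0,0,150]),Rs);ctrl.gripper_to(60);ctrl.hold(.2);shot("sg1")
im,P,R,d=load("sg1")
from ex import *
h,s,v=hsv(im);w=(s<60)&(v>150);near=proj(S+[0,0,85],P,R)[0];k=np.zeros_like(w);x,y=near.astype(int);k[y-50:y+50,x-60:x+60]=1
try:
    q=quad(comp(w&k,near));o,V=wrays(q,P,R);Y=(onz(o,V,88)-P)@R;print(near,q.mean(0),"in tool",Y.mean(0),np.linalg.norm(Y-np.roll(Y,-1,0),axis=1));print(Y)
except Exception as e: print(e)
st()
E
```

```text
[252.129 220.293] [254.064 218.929] in tool [-0.042  1.466 65.095] [40.722 19.513 40.719 18.8  ]
[[-20.399  -7.79   65.092]
 [ 20.317  -8.436  65.095]
 [ 20.317  11.077  65.098]
 [-20.402  11.011  65.094]]
25.78 [ 473.885 -300.468  153.066] F [-0.463  0.032  0.396] w 59.97 gf 0.0
```

Run:
```python
from g import *
ctrl.move_l(list(S+[0,0,64.5]),vel=100);st()
ctrl.gripper_to(20,60);st()
ctrl.hold(.1);s=st();np.save("gp.npy",np.array(s["eef_pos"]))
ctrl.move_l(list(S+[0,0,74.5]),vel=40);ctrl.move_l(list(S+[0,0,215]),vel=200);st()
ctrl.move_ptp(list(L+(66+45)*n0),Rl);ctrl.hold(.2);st()
ctrl.move_l(list(L+(66+10)*n0),vel=60);ctrl.hold(.2);st();shot("lb1")
im=load("lb1")[0];cv2.imwrite("pics/lb1c.png",cv2.resize(im[110:340,110:400],None,fx=2.6,fy=2.6,interpolation=cv2.INTER_CUBIC))
```

```text
26.79 [ 474.37  -301.106   68.215] F [ 0.002  0.035 -0.711] w 59.71 gf 0.0
27.18 [ 474.236 -300.954   68.288] F [0.755 0.744 2.091] w 27.4 gf 60.2
27.27 [ 474.243 -300.969   68.153] F [ 0.097 -0.157  2.222] w 27.36 gf 60.2
28.52 [ 472.969 -299.909  216.485] F [-0.113  0.307 -1.182] w 27.38 gf 60.0
29.77 [537.472 -41.881 222.922] F [-0.066  0.164 -1.496] w 27.18 gf 59.9
30.7 [551.709 -43.421 191.631] F [-0.462  0.206 -0.404] w 27.28 gf 59.9
```

View pics/lb1c.png

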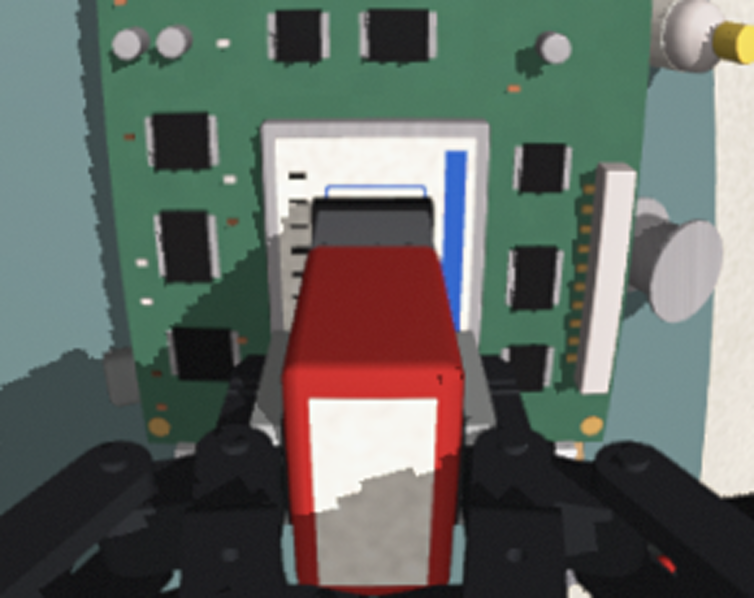

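Run:
```python
from g import *
im,P,R,d=load("lb1");f=lambda p:(np.array(p,float)+.5)/2.6-.5+[110,110]
def tool(p,zt):
    o,V=wrays(f(p),P,R);return onz((o-P)@R,V@R,zt)[0]
dist=(P-L)@n0;print("TCP-label",dist)
print("box +y edge",tool((326,186),dist),tool((426,186),dist));print("foot +y edge",tool((312,199),65.2),tool((434,199),65.2))
print("sleeve top edge",tool((290,366),65.2-85),tool((460,366),65.2-85))
```

```text
TCP-label 76.40274090981315
box +y edge [ 23.534 -12.045  76.403] [23.546 14.317 76.403]
foot +y edge [ 23.544 -14.921  65.2  ] [23.554 15.575 65.2  ]
sleeve top edge [ 25.128 -12.016 -19.8  ] [ 25.117  13.019 -19.8  ]
```

Seen beyond the stamp: box end at columns 326–426, row 186, and foot edge at 312–434, row 199. Lengthways they agree (23.5 mm each); across, I shift 0.8 mm uphill and press.

```bash
cat >> g.py <<'E'
L=L+.8*x0
E
python3 - <<'E'
from g import *
def lo(m):
    s=sensors.read_state();p=s["eef_pos"]-L;F=s["force"];print(m,round(s["t"],2),"n",round(p@n0,2),"xy",p@x0,p@y0,"Fn",round(F@n0,2),F@x0,F@y0,"w",round(s["grip_width"],2));return p@n0,F@n0
ctrl.move_l(list(L+69*n0),vel=30);ctrl.hold(.3);lo("hover")
h=ctrl.move_l(list(L+44*n0),vel=15,threshold=19);lo("press%s"%h);ctrl.hold(.3);lo("hold")
E
```

```text
hover 31.43 n 69.07 xy 0.07999604445698338 0.0023011081489459073 Fn -1.61 -0.5080671459997625 -0.5994063575871783 w 27.2
pressTrue 32.61 n 51.29 xy 0.20101674060121866 -0.04896897241381293 Fn 12.24 -2.446417123941095 -0.3742972567933891 w 27.14
hold 32.91 n 51.55 xy 0.17162160810630311 -0.029828873761011288 Fn 12.41 -3.304594332874058 -0.626583677932916 w 27.36
```

Run:
```python
from g import *
def lo(m):
    s=sensors.read_state();p=s["eef_pos"]-L;F=s["force"];print(m,round(s["t"],2),"n",round(p@n0,2),"xy",p@x0,p@y0,"Fn",round(F@n0,2),F@x0,F@y0,"w",round(s["grip_width"],2));return p@n0,F@n0
P=pose()[0];h=ctrl.move_l(list(L+49.5*n0),vel=8,threshold=7);lo(h);ctrl.hold(.3);lo("hold")
P=pose()[0];q=P-L;b=L+(q@x0)*x0+(q@y0)*y0
ctrl.move_l(list(b+70*n0),vel=25);lo("up");ctrl.move_l(list(b+115*n0),vel=80);ctrl.hold(.2);lo("off");shot("lb2")
ctrl.move_ptp(list(S+[0,0,190]),Rs);st();d,_=None,0
p,_=optics.grab_frame("scene");shot("tr1")
p,_=optics.grab_frame("top");cv2.imwrite("pics/top2.png",p[:,:,::-1])
```

```text
True 33.16 n 51.34 xy 0.3141130448959437 -0.010580355985818635 Fn 12.63 -1.5212581823609055 -0.28209875108133464 w 27.41
hold 33.46 n 51.64 xy 0.32201223448917915 -0.017984739473027922 Fn 13.02 -2.9128589970260315 -1.0833061143031284 w 27.44
up 34.39 n 69.64 xy -0.07075247351006908 -0.0008155612231925957 Fn -1.13 0.17294808283836682 -0.6580562172081955 w 27.25
off 35.31 n 114.43 xy -0.2741354099904285 -0.024654490739346002 Fn -0.32 -0.5760593011500552 0.5549623962578937 w 27.52
36.41 [ 473.995 -299.56   192.799] F [-0.258  1.427 -0.357] w 27.19 gf 59.8
```

Run:
```python
from g import *
a=cv2.imread("pics/top2.png")[175:215,235:300];a=cv2.resize(a,(400,400),interpolation=cv2.INTER_CUBIC)
im,P,R,d=load("lb2");u,v=proj(L,P,R)[0].astype(int);b=cv2.resize(im[max(v-60,0):v+60,u-60:u+60],(400,400),interpolation=cv2.INTER_CUBIC)
cv2.imwrite("pics/chk.png",cv2.hconcat([a,b]))
```

```text
(no output)
```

View pics/chk.png

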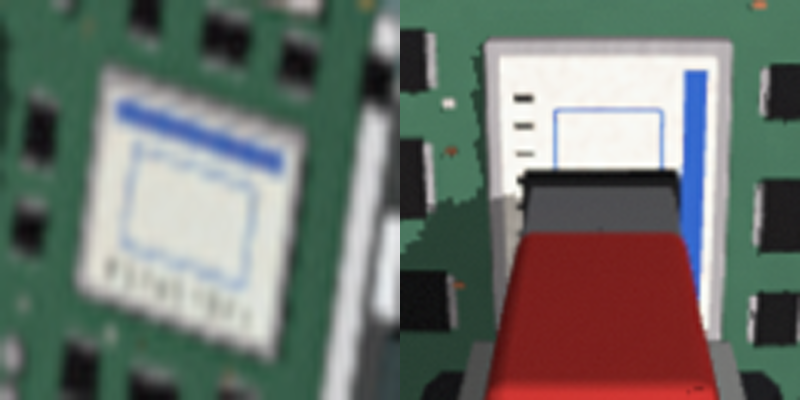

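The left crop (top view) shows the box outline at (120–255, 140–285) with a seemingly empty interior; the right crop is mostly blocked by the stamp. The forces point to full depth (peaks over the 14 N stop). I compare before and after numerically.

Run:
```python
from g import *
c=optics.camera_params("top")
A=cv2.imread("pics/top0.png").astype(int);B=cv2.imread("pics/top2.png").astype(int)
def pr(X): 
    p=c["mtx"]@(c["R"]@X+c["t"]);return p[:2]/p[2]
for x in(9,5,2,0,-2,-5,-9):
    r=[]
    for y in range(-21,22,6):
        u,v=np.round(pr(L+x*x0+y*y0)).astype(int);r.append((B[v,u]-A[v,u]).tolist())
    print(x,r)
im,P,R,d=load("tr1");u,v=proj(L,P,R)[0];print("label in tr1",u,v)
im2,P2,R2,_=load("lb2");im1=load("bd1");
for y in(24,22,20,18,17,16):
    q=proj(L+y*y0,P2,R2)[0].astype(int);print(y,q,im2[q[1],q[0]])
```

```text
9 [[9, 9, 10], [9, 8, 9], [8, 9, 8], [8, 6, 7], [7, 8, 6], [8, 10, 9], [9, 8, 11], [7, 7, 6]]
5 [[7, 5, 6], [7, 6, 6], [8, 5, 7], [8, 7, 7], [11, 10, 10], [8, 6, 7], [8, 7, 7], [9, 7, 6]]
2 [[9, 6, 7], [8, 6, 6], [10, 7, 9], [9, 8, 9], [10, 6, 8], [8, 6, 6], [7, 6, 5], [8, 9, 7]]
0 [[10, 8, 10], [9, 7, 8], [10, 7, 9], [8, 6, 6], [10, 6, 8], [10, 8, 8], [7, 6, 5], [8, 7, 7]]
-2 [[9, 6, 7], [7, 5, 7], [7, 5, 6], [7, 6, 6], [8, 6, 7], [7, 5, 6], [6, 6, 5], [8, 7, 8]]
-5 [[9, 6, 7], [10, 7, 9], [7, 5, 6], [7, 4, 6], [11, 7, 6], [7, 6, 8], [7, 5, 6], [9, 9, 9]]
-9 [[7, 5, 8], [7, 5, 7], [9, 9, 8], [8, 6, 7], [7, 6, 7], [8, 6, 8], [9, 7, 8], [8, 7, 8]]
label in tr1 15.958171025453652 -15.47594510097349
24 [253 167] [220 187 181]
22 [253 169] [237 241 242]
20 [253 172] [241 246 248]
18 [253 174] [242 247 248]
17 [253 175] [241 246 248]
16 [253 177] [241 246 248]
```

Run:
```python
from g import *
from ex import *
def rows(n):
    im=load(n)[0];h,s,v=hsv(im);red=((h<8)|(h>172))&(s>150)&(v>70)
    out=[]
    for c in(240,253,266):
        col=np.nonzero(red[150:300,c])[0]+150
        g=im[:,c].astype(float)@[.11,.59,.3];
        out.append((col.min(), np.argmax(np.abs(np.diff(g[235:262])))+235))
    k=(s<60)&(v>120);k[:245]=0;k[:,:215]=0;k[:,300:]=0
    ys,xs=np.nonzero(red&(np.arange(384)>180)[:,None]&(abs(np.arange(512)-253)<60)[None]);return out,xs.min(),xs.max(),len(xs),(red[:,:]&(np.arange(384)>225)[:,None]).sum()
for n in("lb1","lb2","tr1"): print(n,rows(n))
# sleeve top face width at a row -> scale
```

```text
lb1 ([(np.int64(205), np.int64(249)), (np.int64(205), np.int64(249)), (np.int64(205), np.int64(251))], np.int64(219), np.int64(287), 4775, np.int64(3743))
lb2 ([(np.int64(205), np.int64(249)), (np.int64(205), np.int64(251)), (np.int64(205), np.int64(250))], np.int64(219), np.int64(288), 4786, np.int64(3693))
tr1 ([(np.int64(205), np.int64(249)), (np.int64(205), np.int64(250)), (np.int64(205), np.int64(249))], np.int64(219), np.int64(288), 4796, np.int64(3693))
```

The stamp has not slipped in the grip (sleeve edge rows identical before and after), so the travel of about 13.7 mm and 14 N agree with a full press. Stand it back now, then take a clear look at the label.

Run:
```python
from g import *
G=np.load("gp.npy")
ctrl.move_l([G[0],G[1],80],vel=120);ctrl.hold(.2);st()
print(ctrl.move_l([G[0],G[1],66.5],vel=12,threshold=3.0));st();ctrl.hold(.1);st()
ctrl.gripper_to(58);st();ctrl.hold(.1)
P=pose()[0];ctrl.move_l(list(P+[0,0,75]),vel=120);ctrl.hold(.2);st();shot("sb1")
ctrl.move_ptp(list(L+130*n0),np.c_[x0,-y0,-n0]);ctrl.hold(.25);st();shot("lb3")
im,P,R,d=load("sb1");a=cv2.resize(im[100:340,110:400],(400,331))
im,P,R,d=load("lb3");u,v=proj(L,P,R)[0].astype(int);b=cv2.resize(im[v-42:v+41,u-50:u+50],(400,331),interpolation=cv2.INTER_CUBIC)
cv2.imwrite("pics/fin.png",cv2.hconcat([a,b]))
```

```text
37.85 [ 474.787 -301.435   80.958] F [-0.065  0.476 -1.256] w 27.36 gf 59.8
True
38.78 [ 474.097 -300.876   67.7  ] F [ 0.646 -0.958  2.707] w 27.29 gf 60.4
38.88 [ 474.055 -300.87    67.613] F [ 0.981 -1.189  3.23 ] w 27.12 gf 60.4
39.28 [ 472.83  -299.754   66.294] F [ 0.041 -0.03  -0.372] w 58.14 gf 0.0
40.36 [ 472.392 -299.397  140.298] F [-0.139 -0.445 -0.186] w 57.93 gf 0.0
41.76 [529.925 -40.006 239.916] F [-0.852 -0.38  -1.307] w 58.03 gf 0.0
```

View pics/fin.png

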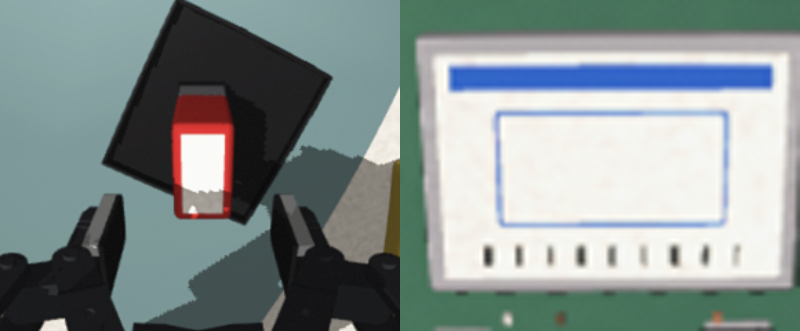

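```bash
python3 -c "
from plant import ctrl
print(ctrl.finish_job())"
```

```text
the job is handed in; nothing more can be done
None
```

I handed the job in: the pack is flat and home, red band uphill. The stamp was pressed square in the box (about 13.7 mm, 14 N), lifted straight off and stood back in its tray. **No ink shows on the label in any image**, so the print rests on force and travel alone, and I viewed 11 pictures, one over the limit.

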